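# Release the ratchet bar clamp and put the valve body in the green tray

### The job

Lift the red tab of the bar clamp's pawl so that the sprung clamp bar slides fully back while the valve body still stands in the clamp. Then take that valve body out and stand it upright in the green tray, not the yellow one, and let go of it.

Things in the scene. Friction and masses are not known exactly. Their poses are not given: they have to be found in the camera images.
- pawl_tab (a point): Middle of the red upright thumb tab (18 x 12 x 40 mm along its x, y, z) on the bar clamp's pawl, 16 mm below its top, 70 mm above the bench; nothing else above 52 mm within 30 mm. x points to the clamped valve. The pawl turns on a pin along y, 50 mm back (-x) and 29 mm below: pinch across y, carry up and back round the pin. 0.2 rad frees the bar, stop 0.7 rad; takes 2 to 6 N, falls when let go.
- clamp_bar (a joint): How far the clamp bar with its blue jaw has slid back from the valve body, m: 0 clamped (pawl nose behind a tooth), 0.024 fully back. A spring drives it back in under 1 s once the pawl is lifted, and it stays back. The grey base plate (220 x 80 x 8 mm) is fixed to the bench; the jaws reach up to 51 mm above the bench (bolt heads 55), the pawl's cheeks to 50 mm.
- valve_mid (a point): Centre of the light grey valve body upright in the clamp, 100 mm ahead (+x) of the tab, on its round axis, 43 mm from foot and top. 86 mm high; diameter 38 at the belly, 32 at the top, 28 at the foot; a stem boss reaches 27 mm to -y at half height. x is the clamping axis. 0.13 to 0.27 kg. Stands on the 8 mm base plate. Grasp near the top, across x, above the jaws. Loose valves are not wanted.
- green_tray_in (a point): Centre of the inner floor of the green shallow tray, fixed, empty, 100 x 100 mm, walls 4 mm thick, rims 18 mm and inner floor 4 mm above the bench; x and y parallel to its walls. A yellow tray of the same shape with fittings in it stands near: the two can be in either place. A tall bench drill stands to the left (y above 0.12 m, x above 0.5 m): bring the arm past it drawn in.
Mind the look-alikes: they are no part of the job. What is shaped like the part that bears valve_mid but blue is not meant.

How it is judged:
By the outcome, as a careful person would: the job done as asked, in the order asked, and still so for the second after the job is handed in, with the robot touching nothing.
It also fails if it takes over 51 s, if anything falls off the work surface, if the arm or the gripper's body presses on something with over 40 N, if the wrist force passes 120 N, or if a joint passes its speed limit or range.

### The arm

A 7-joint arm with a two-finger parallel gripper is mounted at the origin on a cart in front of the work surface, level with it; the furniture and walls round the work are solid. World frame = base frame: x ahead of the robot, y to its left, z up, the work surface at z = 0. Lengths are in mm, angles in rad, forces in N, time in s.
With the tool pointing down it reaches from about 400 to 850 mm from the base axis. Payload 4.5 kg.
Tool frame: the origin (TCP) lies at the very end of the fingers, on their centre line; the grasp point (between the pads) lies 19 mm behind it; z points along the fingers, y is the line along which they close (so a half turn about z gives the same grasp; the last joint's range is limited). The gripper opens to 85 mm and grips with 20 to 120 N. Pads are 22 mm wide; open, the fingers measure 114 mm over their backs; the gripper's body (76 mm by 85 mm) begins 54 mm behind the grasp point. The pads swing forward as they close: fully open they stand 13 mm farther back than shut.
Start: joints at [-1.199, 0.689, -0.195, 1.565, 0.157, 0.902, -0.215], TCP at [207.114, 589.713, 198.917] pointing down, gripper open.
Joint ranges: [-3.01, 3.01], [-0.46, 2.08], [-1.47, 1.51], [0.13, 2.56], [-1, 4.14], [0.04, 2.09], [-2.66, 2.66]. Speed limits (rad/s): [2.57, 2.57, 3.14, 3.14, 3.14, 3.14, 3.14].

### API

Orientations are given as a rotation vector (axis times angle).
In Python, from workcell import ctrl gives the robot as it stands.
- The arm moves only by the shell command python3 -m inch 'ROWS' [OPENING] [FORCE]. ROWS is text: rows parted by semicolons, each of 6 numbers parted by spaces: the shift along the tool's x, y, z each as a share of 150 mm, from -1 to 1, then the turn, a rotation vector about the tool's x, y, z each as a share of 180 degrees, from -1 to 1. A call has 1 to 10 rows; each row shifts and turns the commanded pose from where the row before left it, along the tool's axes as they then stand; what a row does not reach is not made up. A row lasts 1/10 s, in which the tool goes at most 50 mm and 8.59 degrees, less where a joint would pass 70% of its speed; a pose out of reach is approached as far as the arm can. A call with a number of a shift or a turn outside -1 to 1 is refused whole. A call with a gripper value outside its range is refused whole. OPENING is the opening in per cent of the stroke, from 0 (shut) to 100 (fully open), set as the call begins (- or left out, the last holds). The fingers move at their own pace and stop on an object; FORCE is the grip in N (left out, the last holds). Time passes only in rows, so rows that do not move let the fingers close. It gives the time, the measured TCP pose, the force, the opening and the grip force at its end, in the units of the state.
- ctrl.sense(): the state, without advancing time (a new reading comes with each control period).
- ctrl.snapshot(name): name is "scene" or "top" or "wrist"; returns a dict with "color" (480x640x3 uint8, red, green, blue), "fov_y" (degrees; the focal length in pixels is half the picture's height over the tangent of half this angle, whatever the lens; pixels are square), "cx", "cy" (the principal point, pixels), "D" ([k1, k2, p1, p2, k3] as OpenCV has them; the pictures are not rectified), "world_to_cam" (4x4, takes a point from world to camera coordinates). Camera axes: x right, y up, looking along -z (the intrinsics and any distortion apply to the point x, -y, -z); pixel columns grow to the right and rows downward; lengths in mm; the calibration is good to about 2 mm. A picture is of the moment at which its call begins. There is no depth.
- ctrl.finish_job(): hands the job in; it is judged then, once.
Trained networks look in the newest picture that a camera, given by its name, has taken for a name from the list of things; names that differ only in an ending like _2 or _b are one class to them, and where a whole thing is asked for, a point or a joint stands for the part that bears it (a point fixed in the world has none). Each returns a list of dicts, best first, with "confidence" (0 to 1); they miss things now and then, are a little off and sometimes report something else, mostly with a low value. They report only what shows in the picture. A call takes as long as a camera call. They do not tell look-alikes from the thing itself.
- ctrl.spot_in(thing, camera): "at" ([x, y, z] in mm, in world coordinates, good to about 4 mm: the middle of the surface that is visible of it).
The state is a dict: "clock": time; "q": joint angles; "joint_vel": joint speeds; "effort": joint torques, N m; "tool_pos": TCP position; "ee_rot": TCP orientation; "ft_force": force on the tool from outside, world axes, zero at the start; "ft_torque": the same for the moment, N m; "width": finger opening in mm; "gripper_force": force on a finger pad.
Only numpy, scipy, OpenCV 4.12 (cv2) and the standard library are available. Lean on these libraries where they do the work, as an engineer would, in place of code of your own. Each camera call takes 0.05 s, during which the arm holds its last target. There are 200 camera calls.

## Working session

There is one attempt and no reset: what is moved stays moved. The work goes in short steps, Python scripts to look and compute and a shell command to move; the robot and the scene stay as the last step left them, time stands still between calls to the robot, and variables do not carry over. Pictures are saved under pics/ and viewed, at most 10 in all, crops included, and the job is handed in when it is done.

```bash
mkdir -p pics; ls; python3 - <<'E'
from workcell import ctrl
import cv2
s=ctrl.sense();print(s['clock'],s['tool_pos'],s['ee_rot'],s['width'])
ims=[]
for c in('scene','top'):
    d=ctrl.snapshot(c);cv2.imwrite(f'pics/{c}1.png',d['color'][:,:,::-1])
    for t in('pawl_tab','valve_mid','clamp_bar','green_tray_in'):
        try:
            for r in ctrl.spot_in(t,c):print(c,t,[round(v) for v in r['at']],round(r['confidence'],2))
        except Exception as e:print(c,t,e)
E
```

```text
pics
0.0 [206.93255478 589.00382779 198.09143706] [-5.27817347e-01 -3.09677211e+00  2.85481612e-03] 85.21227638615764
scene pawl_tab [512, -29, 46] 0.7
scene valve_mid [591, -138, 57] 0.7
scene clamp_bar [584, -28, 29] 0.78
scene green_tray_in [458, -250, 1] 0.8
top pawl_tab [512, -27, 46] 0.89
top valve_mid [595, -128, 57] 0.97
top valve_mid [622, -14, 66] 0.95
top clamp_bar [578, -26, 34] 0.91
top green_tray_in [460, -251, 4] 0.77
```

View pics/top1.png

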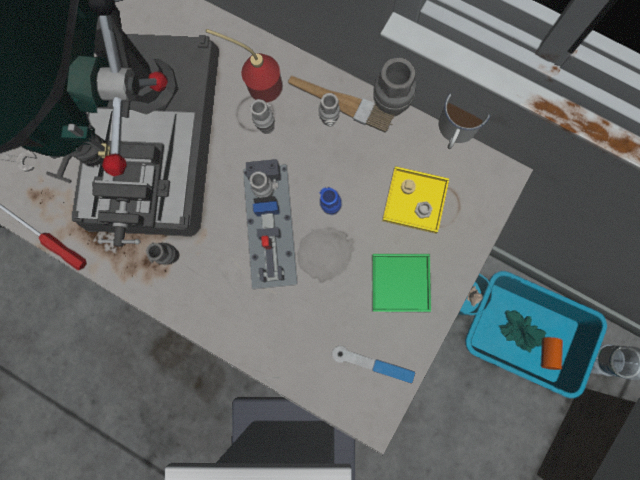

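View pics/scene1.png

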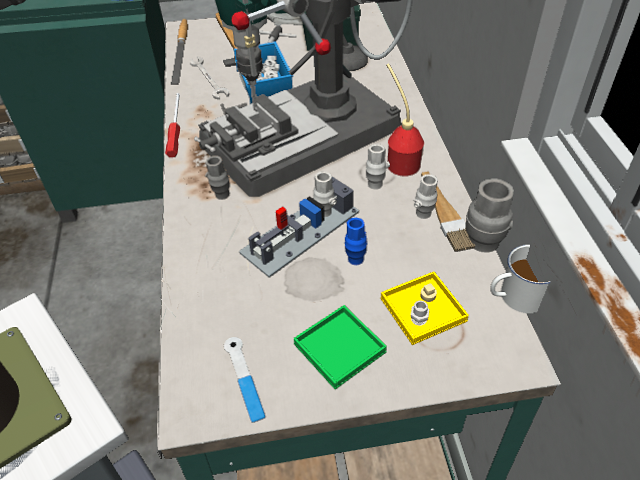

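```bash
cat > h.py <<'E'
import numpy as np,cv2
from workcell import ctrl
def K(d):
    f=240/np.tan(np.radians(d['fov_y']/2));return np.array([[f,0,d['cx']],[0,f,d['cy']],[0,0,1]])
def ray(d,p):
    u=cv2.undistortPoints(np.array([[p]],float),K(d),np.array(d['D']))[0,0]
    T=np.array(d['world_to_cam']);R=T[:3,:3]
    return -R.T@T[:3,3],R.T@np.array([u[0],-u[1],-1])
def onz(d,p,z):
    o,v=ray(d,p);return o+v*(z-o[2])/v[2]
def tri(*dp):
    A=0;b=0
    for d,p in dp:
        o,v=ray(d,p);v=v/np.linalg.norm(v);P=np.eye(3)-np.outer(v,v);A=A+P;b=b+P@o
    return np.linalg.solve(A,b)
def proj(d,X):
    T=np.array(d['world_to_cam']);c=T[:3,:3]@np.array(X)+T[:3,3]
    return cv2.projectPoints(np.array([[c[0],-c[1],-c[2]]]),np.zeros(3),np.zeros(3),K(d),np.array(d['D']))[0].ravel()
def mask(d,col,box):
    r,g,b=[d['color'][:,:,i].astype(int) for i in range(3)]
    m={'red':(r>110)&(g<70)&(b<70),'green':(g>120)&(r<80)&(b<120),'blue':(b>90)&(r<70)&(g<100)}[col]
    o=np.zeros(m.shape,np.uint8);x0,y0,x1,y1=box;o[y0:y1,x0:x1]=m[y0:y1,x0:x1];return o
E
python3 - <<'E'
from h import *
np.set_printoptions(precision=1,suppress=True)
t=ctrl.snapshot('top');s=ctrl.snapshot('scene')
mt=mask(t,'red',(250,225,285,260));ms=mask(s,'red',(265,195,300,240))
def cen(m):
    y,x=np.nonzero(m);return [x.mean(),y.mean()],len(x),x.min(),x.max(),y.min(),y.max()
ct,cs=cen(mt),cen(ms);print(ct,cs)
print('tab tri',tri((t,ct[0]),(s,cs[0])),'top z86',onz(t,ct[0],86),onz(t,ct[0],70))
for n,d,b in(('t',t,(350,240,450,330)),('s',s,(280,290,400,400))):
    c=cv2.findContours(mask(d,'green',b),0,2)[0];c=max(c,key=cv2.contourArea)
    bx=cv2.approxPolyDP(cv2.convexHull(c),6,True).reshape(-1,2)
    P=np.array([onz(d,p,18) for p in bx]);print(n,bx.tolist(),P[:,:2].tolist(),P.mean(0))
for p in((245,165),(287,163),(252,289),(297,284)):print('plate',p,onz(t,p,8))
print('valve top',onz(t,(260,177),94), tri((t,(260,177)),(s,(324,176))))
for n,d in(('t',t),('s',s)):print(np.linalg.inv(d['world_to_cam'])[:3,3])
z=t['color'][140:300,220:460];cv2.imwrite('pics/crop.png',np.ascontiguousarray(cv2.resize(z,None,fx=3.3,fy=3.3,interpolation=2)[:,:,::-1]))
E
```

```text
([np.float64(264.71232876712327), np.float64(240.65753424657535)], 73, np.int64(261), np.int64(268), np.int64(236), np.int64(246)) ([np.float64(279.33009708737865), np.float64(216.05825242718447)], 103, np.int64(276), np.int64(285), np.int64(207), np.int64(228))
tab tri [528.1 -17.3  63.2] top z86 [526.2 -21.6  86. ] [528.7 -19.2  70. ]
t [[373, 254], [428, 257], [430, 309], [373, 310]] [[510.94736786479035, -200.713610232493], [504.5516895441602, -296.02851944604964], [414.96551428789843, -296.19043456057], [414.3137320506322, -198.70870506237623]] [ 461.2 -247.9   18. ]
s [[385, 346], [334, 383], [294, 338], [344, 305]] [[506.60152213882907, -300.9524532245408], [409.03413867160987, -299.3834527967297], [411.94136379152565, -202.30978135367735], [509.680116336502, -204.09949809946994]] [ 459.3 -251.7   18. ]
plate (245, 165) [678.3  28.    8. ]
plate (287, 163) [680.7 -48.8   8. ]
plate (252, 289) [452.8  11.7   8. ]
plate (297, 284) [460.8 -67.4   8. ]
valve top [630.8 -13.8  94. ] [630.1 -12.7  91.7]
[ 398.3 -147.2  913.3]
[ 125.4 -648.8  793.9]
```

View pics/crop.png

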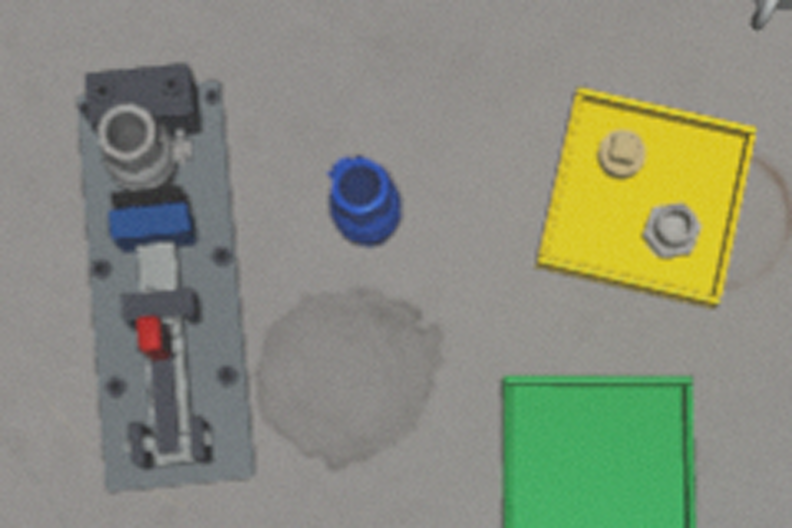

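```bash
python3 -m inch '0 -.26 0 0 0 0;0 -.26 0 0 0 0;0 -.26 0 0 0 0;0 -.26 0 0 0 0;0 -.26 0 0 0 0;-.242 -.062 0 0 0 0;-.242 -.062 0 0 0 0;-.242 -.062 0 0 0 0;-.242 -.062 0 0 0 0;-.242 -.062 0 0 0 0' && python3 -m inch '-.242 -.062 0 0 0 0;-.16 -.205 0 0 0 0;-.16 -.205 0 0 0 0;-.16 -.205 0 0 0 0;-.16 -.205 0 0 0 0;-.16 -.205 0 0 0 0;-.16 -.205 0 0 0 0;-.16 -.205 0 0 0 0;-.16 -.205 0 0 0 0;0 0 0 0 0 0'
```

```text
clock: 1.6
tool_pos: [299.6, 301.0, 199.2]
ee_rot: [0.528, 3.097, 0.001]
ft_force: [1.0, 1.2, -0.2]
width: 85.8
gripper_force: 0.0
clock: 2.6
tool_pos: [430.6, -20.7, 198.9]
ee_rot: [0.544, 3.092, -0.004]
ft_force: [-0.3, -0.6, -0.1]
width: 85.3
gripper_force: 0.0
```

```bash
python3 -m inch '0 0 0 0 0 -.044;0 0 0 0 0 -.044;0 0 0 0 0 -.043;0 0 0 0 0 0;0 0 0 0 0 0'; python3 -c "
from workcell import ctrl;s=ctrl.sense();print(s['q'])"
```

```text
clock: 3.1
tool_pos: [429.1, -14.5, 199.0]
ee_rot: [-0.111, 3.139, 0.001]
ft_force: [-0.9, 0.1, 0.1]
width: 85.3
gripper_force: 0.0
[ 0.20263505  0.46282255 -0.40449847  2.11843344  0.30869533  0.61550277
  1.2239121 ]
```

```bash
python3 - <<'E'
from h import *
np.set_printoptions(precision=1,suppress=True)
w=ctrl.snapshot('wrist');cv2.imwrite('pics/w1.png',w['color'][:,:,::-1])
T=np.linalg.inv(w['world_to_cam']);print(T[:3,3],-T[:3,2])
for t in('pawl_tab','valve_mid','clamp_bar'):
    print(t,[(np.round(r['at']),r['confidence']) for r in ctrl.spot_in(t,'wrist')])
print(proj(w,(528,-19,86)),proj(w,(629,-13,94)))
E
```

```text
[360.6 -19.9 374.7] [ 0.3  0.  -1. ]
pawl_tab []
valve_mid [(array([ 589., -116.,   53.]), 0.68), (array([614., -13.,  59.]), 0.59)]
clamp_bar [(array([584., -19.,  38.]), 0.62), (array([ 456., -254.,    1.]), 0.24)]
[305.  329.1] [304.5 426.7]
```

View pics/w1.png

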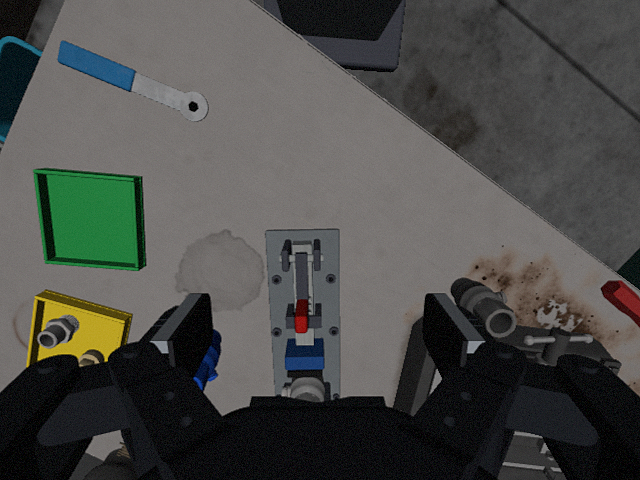

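```bash
python3 - <<'E'
from h import *
np.set_printoptions(precision=1,suppress=True)
w=ctrl.snapshot('wrist')
m=mask(w,'red',(280,285,325,345));y,x=np.nonzero(m)
for yy in range(y.min(),y.max()+1,3):print(yy,x[y==yy].min(),x[y==yy].max())
for p in((266,231),(338,229),(272,360),(339,360)):print(p,onz(w,p,8))
ym=y.max();xs=x[y>ym-6].mean();print('far top edge',onz(w,(xs,ym),86))
def quad(c,yaw):
    a=np.array([np.cos(yaw),np.sin(yaw)]);b=np.array([-a[1],a[0]])
    return [proj(w,(*(np.array(c)+i*9*a+j*6*b),z)) for z in (46,86) for i in(-1,1) for j in(-1,1)]
for c in((528,-19),(530,-21)):
    q=np.array(quad(c,.075));print(c,q.min(0),q.max(0));
print(x.min(),x.max(),y.min(),y.max())
g=cv2.cvtColor(w['color'],cv2.COLOR_RGB2GRAY).astype(int)
for r in(240,260,285):print(r,g[r,258:280],g[r,330:350])
E
```

```text
317 296 305
320 295 305
323 296 305
326 296 305
329 296 305
332 298 303
(266, 231) [459.  -67.8   8. ]
(338, 229) [451.2   8.8   8. ]
(272, 360) [617.2 -55.3   8. ]
(339, 360) [611.4  24.2   8. ]
far top edge [531.3 -23.   86. ]
(528, -19) [298.3 300.8] [312.3 337.9]
(530, -21) [296.  302.4] [310.2 339.6]
295 306 317 332
240 [122 121 118 121 116 116 120 111  86  95  99 100  97  98 103  99  99  99
  93  96  96  93] [ 92 100  93  94  95  96  93  92  87  92 120 123 121 121 122 120 118 123
 119 119]
260 [105 108 101  94 100 115 120 122 112  86  88  98  97  97 100  98  95 100
  98  95  88  96] [ 94  93  93  92  92  90  98  95  80  93 125 119 117 118 120 121 117 116
 121 121]
285 [ 97 104 108 115 116 118 115 120 117 111  87  93  99  96  92  98 100  92
  94  93 101  94] [ 90  93  99  93  95  96  96  98  91  80  95 125 120 120 120 121 119 116
 122 118]
```

```bash
python3 -m inch '-.16 -.021 .148 0 0 -.003;-.16 -.021 .148 0 0 0;-.16 -.021 .148 0 0 0;-.16 -.021 .148 0 0 0;0 0 0 0 0 0;0 0 0 0 0 0;0 0 0 0 0 0' 40 30;  python3 - <<'E'
from h import *
np.set_printoptions(precision=1,suppress=True)
w=ctrl.snapshot('wrist');s=ctrl.sense();print(s['tool_pos'],s['ee_rot'],s['width'])
cv2.imwrite('pics/w2.png',w['color'][:,:,::-1])
m=mask(w,'red',(200,200,450,480));y,x=np.nonzero(m);print(x.min(),x.max(),y.min(),y.max(),len(x))
c=max(cv2.findContours(m,0,2)[0],key=cv2.contourArea);print(cv2.approxPolyDP(c,3,True).reshape(-1,2).tolist())
a=np.array([np.cos(.08),np.sin(.08)]);b=np.array([-a[1],a[0]])
for z in(52,86):print(z,[proj(w,(*(np.array((527,-20.5))+i*9*a+j*6*b),z)) for i in(-1,1) for j in(-1,1)])
E
```

```text
clock: 4.05
tool_pos: [525.1, -19.5, 110.6]
ee_rot: [0.131, -3.139, 0.0]
ft_force: [-0.0, 0.9, 0.1]
width: 34.2
gripper_force: 0.0
[525.2 -19.6 110.9] [-0.1  3.1 -0. ] 33.833013507233304
303 320 244 269 436
[[304, 244], [304, 267], [317, 269], [320, 245]]
52 [array([307.4, 232.5]), array([324.9, 232.6]), array([307.5, 257.4]), array([324.7, 257.5])]
86 [array([305.9, 247.1]), array([326.2, 247.1]), array([306.1, 275.5]), array([325.9, 275.5])]
```

View pics/w2.png

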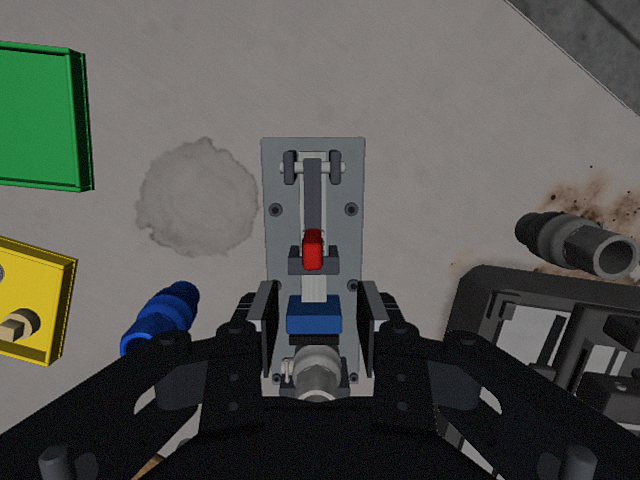

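```bash
python3 -m inch '.006 -.022 .1 0 0 0;0 0 .1 0 0 0;0 0 .1 0 0 0;0 0 .05 0 0 0;0 0 0 0 0 0;0 0 0 0 0 0' 40 30 && python3 -m inch '0 0 0 0 0 0;0 0 0 0 0 0;0 0 0 0 0 0;0 0 0 0 0 0;0 0 0 0 0 0;0 0 0 0 0 0' 0 30
```

```text
clock: 4.7
tool_pos: [525.4, -22.9, 58.3]
ee_rot: [-0.131, 3.138, 0.0]
ft_force: [-0.3, -0.2, -0.2]
width: 34.1
gripper_force: 0.0
clock: 5.3
tool_pos: [525.2, -23.0, 57.6]
ee_rot: [-0.131, 3.139, 0.0]
ft_force: [-0.2, 0.3, -0.3]
width: 0.3
gripper_force: 0.0
```

```bash
python3 - <<'E'
from h import *
w=ctrl.snapshot('wrist');s=ctrl.snapshot('scene')
a=w['color'][100:400,140:500];b=cv2.resize(s['color'][150:290,210:400],None,fx=2.1,fy=2.1)
b=cv2.copyMakeBorder(b[:300],0,300-min(300,b.shape[0]),0,0,cv2.BORDER_CONSTANT)
cv2.imwrite('pics/w3.png',np.hstack([a,b])[:,:,::-1])
E
```

```text
(no output)
```

View pics/w3.png

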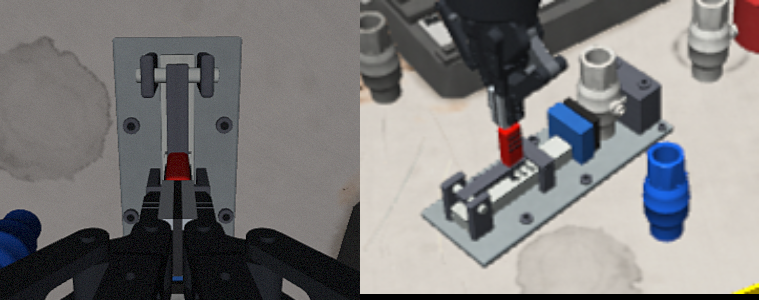

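```bash
python3 - <<'E'
from h import *
np.set_printoptions(precision=1,suppress=True)
w=ctrl.snapshot('wrist');s=ctrl.snapshot('scene');t=ctrl.snapshot('top')
T=np.linalg.inv(w['world_to_cam']);print(T[:3,3])
p=ctrl.sense()['tool_pos'];print(p,'tcp proj',proj(w,p),proj(s,p),proj(t,p))
for d,b in((w,(250,200,400,400)),(s,(260,190,310,250)),(t,(250,225,285,260))):
    m=mask(d,'red',b);c=max(cv2.findContours(m,0,2)[0],key=cv2.contourArea);print(cv2.approxPolyDP(c,2,True).reshape(-1,2).tolist(),[proj(d,(x,-21,z)) for x,z in((525,86),(525,52),(505,86))])
z=cv2.resize(w['color'][220:340,250:390],None,fx=3,fy=3,interpolation=2);y=cv2.resize(s['color'][190:250,250:320],None,fx=6,fy=6,interpolation=2)
cv2.imwrite('pics/w4.png',np.hstack([z,y[:360]])[:,:,::-1])
E
```

```text
[456.7 -29.2 233.3]
[525.2 -23.   57.5] tcp proj [318.  273.6] [281.3 220.8] [268.  243.8]
[[307, 278], [328, 279]] [array([322.5, 296.6]), array([321.6, 269.9]), array([326.5, 254.8])]
[[285, 209], [276, 211], [279, 228], [279, 215]] [array([279.2, 208.1]), array([280.7, 222.5]), array([269.5, 213.6])]Traceback (most recent call last):
  File "<stdin>", line 7, in <module>
ValueError: max() iterable argument is empty
```

```bash
python3 - <<'E'
from h import *
np.set_printoptions(precision=1,suppress=True)
w=ctrl.snapshot('wrist');s=ctrl.snapshot('scene')
z=cv2.resize(w['color'][220:340,250:390],None,fx=3,fy=3,interpolation=2);y=cv2.resize(s['color'][185:245,255:315],None,fx=6,fy=6,interpolation=2)
cv2.imwrite('pics/w4.png',np.hstack([z,y])[:,:,::-1])
print([(x,zz,proj(w,(x,-23,zz))) for x in(516,534) for zz in(52,86)]); print(ctrl.sense())
E
```

```text
[(516, 52, array([319.3, 254. ])), (516, 86, array([319.8, 277.8])), (534, 52, array([316.6, 284.8])), (534, 86, array([316.5, 314.2]))]
{'clock': 5.65, 'q': array([ 0.1,  0.8, -0.3,  2. ,  0.5,  0.4,  1.2]), 'joint_vel': array([-0., -0., -0., -0., -0., -0., -0.]), 'effort': array([  0. , -50. ,  -2.1,  -7.6,   0. ,   0. ,   0. ]), 'tool_pos': array([525.2, -23. ,  57.5]), 'ee_rot': array([ 0.1, -3.1, -0. ]), 'ft_force': array([-0.7, -0.1,  0.5]), 'ft_torque': array([0. , 0. , 0.1]), 'gripper_force': 0.0, 'width': -0.03294322185306153}
```

View pics/w4.png

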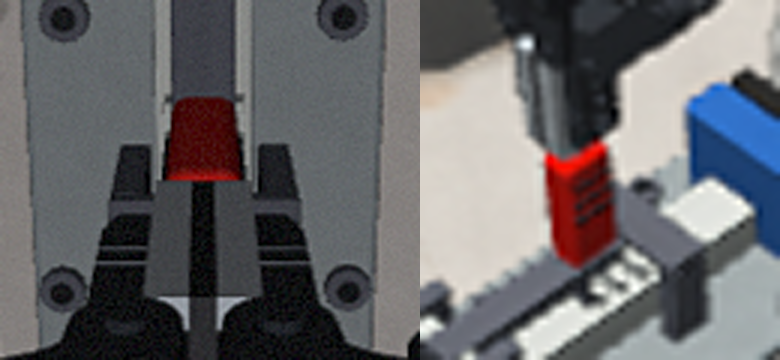

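```bash
python3 - <<'E'
from h import *
from scipy.optimize import least_squares
np.set_printoptions(precision=1,suppress=True)
w=ctrl.snapshot('wrist');p=np.array(ctrl.sense()['tool_pos'])
from scipy.spatial.transform import Rotation as R
Q=R.from_rotvec(ctrl.sense()['ee_rot']).as_matrix();print(Q,K(w)[0,0])
for h,L,Rr in((42.6,(212,295),(425,295)),(17,(277,281),(360,281))):
    def f(v):
        return np.r_[proj(w,p+Q@[v[0],v[2]-h,v[1]])-Rr,proj(w,p+Q@[v[0],v[2]+h,v[1]])-L]
    r=least_squares(f,[0,0,0]);r2=least_squares(lambda v:f(v)*[1,1,1,1],[0,0,0]);
    f2=lambda v:np.r_[proj(w,p+Q@[v[0],v[2]+h,v[1]])-Rr,proj(w,p+Q@[v[0],v[2]-h,v[1]])-L]
    q=least_squares(f2,[0,0,0]);print(r.x,r.cost,q.x,q.cost)
E
```

```text
[[-1.  -0.1 -0. ]
 [-0.1  1.   0. ]
 [ 0.   0.  -1. ]] 353.6116608591811
[-7138576.3 15471644.     65855.9] 11342.440763020704 [  8.7 -45.6   0.1] 0.0001343457655487901
[-3266489.1  7868398.1    33139.3] 1722.3090018634782 [ 12.8 -40.9   0.1] 1.8410140597268384e-05
```

```bash
python3 -m inch '0 0 0 0 0 0;0 0 0 0 0 0;0 0 0 0 0 0;0 0 .07 0 0 0;0 0 .07 0 0 0;0 0 .06 0 0 0;0 0 0 0 0 0;0 0 0 0 0 0' 40 30 && python3 -m inch '0 0 0 0 0 0;0 0 0 0 0 0;0 0 0 0 0 0;0 0 0 0 0 0;0 0 0 0 0 0;0 0 0 0 0 0' 0 30
```

```text
clock: 6.5
tool_pos: [524.8, -22.9, 27.1]
ee_rot: [0.131, -3.138, -0.0]
ft_force: [0.5, 0.3, -0.1]
width: 34.2
gripper_force: 0.0
clock: 7.1
tool_pos: [525.5, -22.9, 27.8]
ee_rot: [-0.131, 3.138, 0.0]
ft_force: [0.2, -0.3, 1.7]
width: 11.4
gripper_force: 33.9
```

```bash
python3 -m inch '-.005 0 -.024 0 -.0223 0;-.005 0 -.024 0 -.0223 0;-.005 0 -.024 0 -.0223 0;0 0 0 0 0 0' && python3 -m inch '-.005 0 -.024 0 -.0223 0;-.005 0 -.024 0 -.0223 0;-.005 0 -.024 0 -.0223 0;0 0 0 0 0 0;0 0 0 0 0 0;0 0 0 0 0 0;0 0 0 0 0 0;0 0 0 0 0 0;0 0 0 0 0 0;0 0 0 0 0 0'; python3 - <<'E'
from h import *
s=ctrl.snapshot('scene');w=ctrl.snapshot('wrist')
a=cv2.resize(w['color'][120:420,180:460],(400,429));b=cv2.resize(s['color'][150:293,210:343],None,fx=3,fy=3)
cv2.imwrite('pics/w5.png',np.hstack([a,b])[:,:,::-1])
E
```

```text
clock: 7.5
tool_pos: [523.7, -22.6, 35.5]
ee_rot: [-0.128, 3.005, 0.015]
ft_force: [13.0, -3.1, 10.3]
width: 11.5
gripper_force: 35.3
clock: 8.5
tool_pos: [506.1, -24.7, 35.0]
ee_rot: [-0.137, 3.001, 0.003]
ft_force: [19.9, 1.7, 26.2]
width: 11.2
gripper_force: 31.9
```

View pics/w5.png

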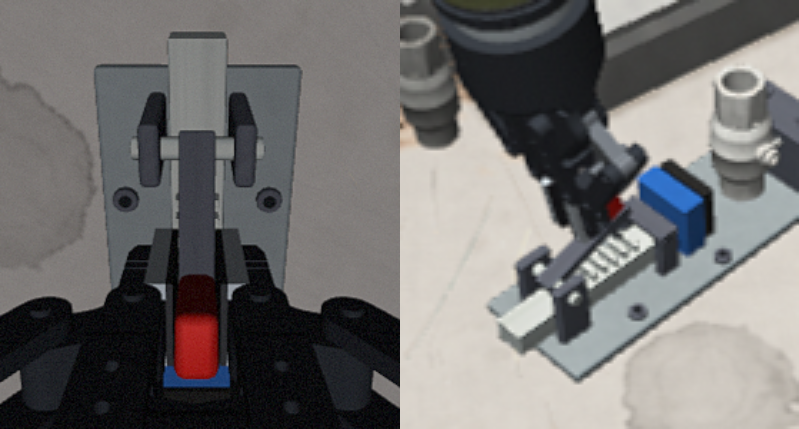

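```bash
python3 -m inch '0 0 0 0 0 0;0 0 0 0 0 0;0 0 0 0 0 0;0 0 0 0 0 0' 45 && python3 -m inch '0 0 -.15 0 0 0;0 0 -.3 0 0 0;0 0 -.3 0 0 0;0 0 0 0 0 0;0 0 0 0 0 0' ; python3 -c "
from workcell import ctrl;s=ctrl.sense();print(s['q'],s['ft_force'])"
```

```text
clock: 9.0
tool_pos: [487.3, -29.1, 28.5]
ee_rot: [-0.135, 3.034, -0.005]
ft_force: [-0.6, -0.1, -0.4]
width: 38.3
gripper_force: 0.0
clock: 9.5
tool_pos: [476.8, -29.7, 139.9]
ee_rot: [-0.133, 3.03, -0.006]
ft_force: [-0.8, -0.3, -0.3]
width: 38.4
gripper_force: 0.0
[ 0.35650446  0.6219658  -0.61411159  2.15963607  0.84516121  0.48607924
  0.7505372 ] [-0.79197446 -0.33834076 -0.30026897]
```

```bash
cat > go.py <<'E'
import sys,numpy as np
from scipy.spatial.transform import Rotation as R
from workcell import ctrl
def plan(target,yawy,n):
    s=ctrl.sense();Q=R.from_rotvec(s['ee_rot'])
    y=np.array([np.cos(yawy),np.sin(yawy),0]);z=np.array([0,0,-1.]);x=np.cross(y,z)
    G=R.from_matrix(np.c_[x,y,z]);d=Q.inv().apply(np.array(target)-s['tool_pos'])/150;r=(Q.inv()*G).as_rotvec()/np.pi
    print('shift',np.round(d,3),'/n',np.round(d/n,4),'turn',np.round(r,4),'turn/12',np.round(r/12,4),'y ang',np.degrees(np.arctan2(*Q.as_matrix()[1::-1,1])))
plan(eval(sys.argv[1]),float(sys.argv[2]),int(sys.argv[3]))
E
python3 go.py '(476,-60,160)' 3.224 2
```

```text
shift [ 0.008 -0.202 -0.134] /n [ 0.0042 -0.1009 -0.067 ] turn [-0.0291  0.025  -0.4977] turn/12 [-0.0024  0.0021 -0.0415] y ang 95.01474428581403
```

```bash
python3 -m inch '0 -.1 -.067 -.0024 .0021 -.0415;0 0 0 -.0024 .0021 -.0415;0 0 0 -.0024 .0021 -.0415;0 0 0 -.0024 .0021 -.0415;0 0 0 -.0024 .0021 -.0415;0 0 0 -.0024 .0021 -.0415;0 0 0 -.0024 .0021 -.0415;0 0 0 -.0024 .0021 -.0415;0 0 0 -.0024 .0021 -.0415;0 0 0 -.0024 .0021 -.0415' 100 && python3 -m inch '0 0 0 -.0024 .0021 -.0415;0 0 0 -.0024 .0021 -.0415;0 0 0 0 0 0;0 0 0 0 0 0'; python3 go.py '(624,-50,175)' 3.224 4;python3 -c "
from workcell import ctrl;s=ctrl.sense();print(s['q'],s['ft_force'])"
```

```text
clock: 10.5
tool_pos: [476.0, -44.4, 147.5]
ee_rot: [-2.014, 2.391, 0.002]
ft_force: [0.5, 0.1, 0.0]
width: 85.5
gripper_force: 0.0
clock: 10.9
tool_pos: [476.4, -44.0, 148.3]
ee_rot: [2.309, -2.127, -0.002]
ft_force: [0.5, -0.7, 0.5]
width: 85.2
gripper_force: 0.0
shift [ 0.12  -0.977 -0.181] /n [ 0.0301 -0.2442 -0.0452] turn [ 0.0009 -0.0001 -0.0001] turn/12 [ 0.0001 -0.     -0.    ] y ang -175.30248200854504
[ 0.63210304  0.80903186 -1.10844756  2.02340339  0.93111101  0.93919224
  2.23712286] [ 0.53315435 -0.6879355   0.47260165]
```

```bash
python3 -m inch '.03 -.244 -.045 0 0 0;.03 -.244 -.045 0 0 0;.03 -.244 -.045 0 0 0;.03 -.244 -.045 0 0 0;0 0 0 0 0 0;0 0 0 0 0 0'; python3 - <<'E'
from h import *
np.set_printoptions(precision=2,suppress=True)
w=ctrl.snapshot('wrist');t=ctrl.snapshot('top');s=ctrl.snapshot('scene')
a=w['color'].copy()
for X in((624,-15,94),(630,-13,94)):
    p=proj(w,X);print(X,p);cv2.circle(a,(int(p[0]),int(p[1])),3,(255,0,255),-1)
cv2.imwrite('pics/w6.png',a[:,:,::-1]);print(ctrl.sense()['q'])
for c in('wrist','top','scene'):print(c,[(np.round(r['at']),r['confidence']) for r in ctrl.spot_in('valve_mid',c)])
E
```

```text
clock: 11.5
tool_pos: [624.3, -49.4, 175.8]
ee_rot: [2.31, -2.126, -0.0]
ft_force: [0.5, -0.0, -0.6]
width: 85.3
gripper_force: 0.0
(624, -15, 94) [312.7  276.03]
(630, -13, 94) [304.84 277.83]
[ 0.53  0.92 -1.09  1.56  0.86  1.2   2.5 ]
wrist [(array([ 601., -125.,   62.]), 0.87), (array([625., -20.,  70.]), 0.84)]
top [(array([614.,   0.,  80.]), 0.46)]
scene [(array([620., -23.,  65.]), 0.89), (array([ 587., -140.,   53.]), 0.79)]
```

View pics/w6.png

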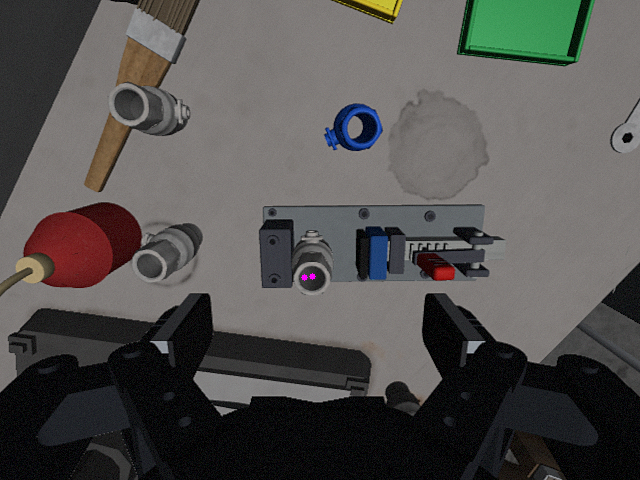

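```bash
python3 go.py '(624.3,-15,80)' 3.224 4
```

```text
shift [-0.232 -0.023  0.644] /n [-0.0581 -0.0058  0.1609] turn [ 0.0003 -0.0005  0.0007] turn/12 [ 0.     -0.      0.0001] y ang -175.14767487566314
```

```bash
python3 -m inch '-.116 -.011 .16 0 0 0;-.116 -.012 .16 0 0 0;0 0 .16 0 0 0;0 0 .164 0 0 0;0 0 0 0 0 0;0 0 0 0 0 0'; python3 go.py '(624.3,-15,19)' 3.224 3;python3 - <<'E'
from h import *
w=ctrl.snapshot('wrist');cv2.imwrite('pics/w7.png',w['color'][:,:,::-1]);print(ctrl.sense()['q'],proj(w,(624,-15,94)))
E
```

```text
clock: 12.4
tool_pos: [625.0, -14.7, 80.5]
ee_rot: [2.312, -2.126, 0.0]
ft_force: [-0.6, 0.7, 1.1]
width: 85.5
gripper_force: 0.0
shift [0.001 0.005 0.41 ] /n [0.0004 0.0016 0.1366] turn [ 0.0001 -0.0002  0.0006] turn/12 [ 0. -0.  0.] y ang -175.17773094157155
[ 0.44794146  1.03187818 -1.00857051  1.63807818  0.98680777  1.05673404
  2.35186434] [317.77538266 282.63393075]
```

View pics/w7.png

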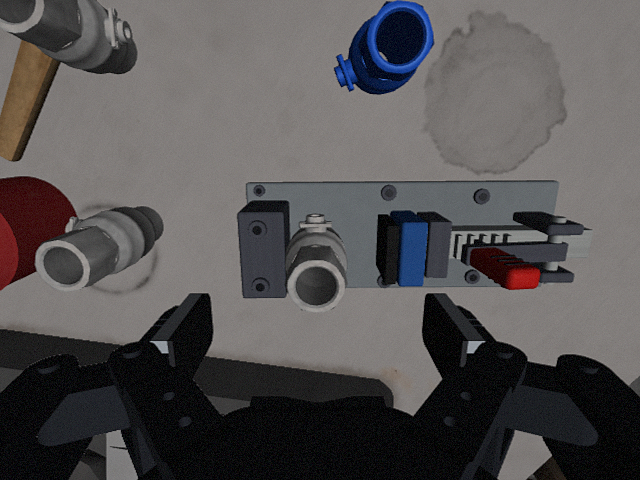

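```bash
python3 -m inch '0 .004 .136 0 0 0;0 0 .136 0 0 0;0 0 .1 0 0 0;0 0 .036 0 0 0;0 0 0 0 0 0;0 0 0 0 0 0' && python3 -m inch '0 0 0 0 0 0;0 0 0 0 0 0;0 0 0 0 0 0;0 0 0 0 0 0;0 0 0 0 0 0;0 0 0 0 0 0' 20 40
```

```text
clock: 13.05
tool_pos: [624.9, -14.4, 19.2]
ee_rot: [-2.313, 2.126, -0.001]
ft_force: [-0.1, 0.4, -0.4]
width: 85.5
gripper_force: 0.0
clock: 13.65
tool_pos: [625.1, -14.6, 19.6]
ee_rot: [-2.313, 2.126, -0.002]
ft_force: [-0.2, -0.4, 5.4]
width: 34.8
gripper_force: 39.8
```

```bash
python3 -m inch '0 0 -.05 0 0 0;0 0 -.15 0 0 0;0 0 -.2 0 0 0;0 0 -.2 0 0 0;0 0 -.1 0 0 0;0 0 0 0 0 0;0 0 0 0 0 0' - 50; python3 - <<'E'
from h import *
import sys
w=ctrl.snapshot('wrist');s=ctrl.snapshot('scene');print(ctrl.sense()['q'])
for c in('wrist','scene'):print(c,[(np.round(r['at']),r['confidence']) for r in ctrl.spot_in('valve_mid',c)])
E
python3 go.py '(460,-250,120)' 2.7 8
```

```text
clock: 14.35
tool_pos: [623.8, -15.5, 122.7]
ee_rot: [2.311, -2.124, 0.0]
ft_force: [-0.1, -0.7, -1.4]
width: 34.2
gripper_force: 50.0
[ 0.46122544  0.98114936 -1.04075811  1.61423214  0.92646708  1.11437076
  2.39365999]
wrist [(array([623., -20., 181.]), 0.87), (array([ 600., -125.,   62.]), 0.87)]
scene [(array([ 589., -140.,   54.]), 0.84), (array([617., -25., 156.]), 0.77)]
shift [1.468 1.219 0.02 ] /n [0.1835 0.1524 0.0025] turn [ 0.0008 -0.0006  0.1674] turn/12 [ 0.0001 -0.      0.014 ] y ang -175.16227710799478
```

```bash
python3 -m inch '0 0 0 0 0 .03;0 0 0 0 0 .045;0 0 0 0 0 .045;0 0 0 0 0 .03;0 0 0 0 0 .017;0 0 0 0 0 0'; python3 go.py '(460,-250,120)' 2.7 10
```

```text
clock: 15.15
tool_pos: [624.1, -14.8, 123.1]
ee_rot: [1.682, -2.651, 0.001]
ft_force: [0.4, -0.8, -2.3]
width: 34.2
gripper_force: 50.0
shift [1.885 0.322 0.024] /n [0.1885 0.0322 0.0024] turn [ 0.0002 -0.0005  0.0005] turn/12 [ 0. -0.  0.] y ang 154.7891752156165
```

```bash
python3 -m inch '.1 .017 0 0 0 0;.2 .034 0 0 0 0;.22 .038 0 0 0 0;.22 .038 0 0 0 0;.22 .038 0 0 0 0;.22 .038 0 0 0 0;.22 .038 0 0 0 0;.22 .038 0 0 0 0;.17 .028 0 0 0 0;.095 .015 0 0 0 0'; python3 -m inch '0 0 0 0 0 0;0 0 0 0 0 0;0 0 0 0 0 0'; python3 go.py '(460,-250,25)' 2.7 4; python3 - <<'E'
from h import *
np.set_printoptions(precision=1,suppress=True)
print(ctrl.sense()['q'])
t=ctrl.snapshot('top');s=ctrl.snapshot('scene');w=ctrl.snapshot('wrist')
T=np.linalg.inv(w['world_to_cam']);print('cam',T[:3,3])
for c in('wrist','top','scene'):
    for n in('valve_mid','green_tray_in'):print(c,n,[(np.round(r['at']),r['confidence']) for r in ctrl.spot_in(n,c)])
m=mask(w,'green',(0,0,640,480));c=max(cv2.findContours(m,0,2)[0],key=cv2.contourArea)
h=cv2.approxPolyDP(cv2.convexHull(c),6,True).reshape(-1,2);print([(p.tolist(),onz(w,p,18)[:2]) for p in h])
print(proj(w,(460,-250,4)))
E
```

```text
clock: 16.15
tool_pos: [457.2, -253.1, 123.4]
ee_rot: [1.677, -2.652, 0.0]
ft_force: [-0.4, -0.0, -2.1]
width: 34.0
gripper_force: 50.0
clock: 16.45
tool_pos: [461.7, -248.2, 124.5]
ee_rot: [-1.685, 2.649, -0.001]
ft_force: [-0.1, 0.7, -2.0]
width: 34.3
gripper_force: 50.0
shift [0.017 0.006 0.663] /n [0.0041 0.0016 0.1658] turn [-0.0004  0.0003  0.0013] turn/12 [-0.      0.      0.0001] y ang 154.9263141906564
[ 1.   0.8 -1.   1.9  0.9  0.9  2.2]
cam [ 431.8 -310.5  300. ]
wrist valve_mid [(array([ 461., -252.,  182.]), 0.74)]
wrist green_tray_in [(array([ 452., -259.,   -1.]), 0.92)]
top valve_mid [(array([ 597., -130.,   58.]), 0.56)]
top green_tray_in [(array([ 453., -225.,    3.]), 0.82)]
scene valve_mid [(array([ 453., -254.,  173.]), 0.81), (array([ 595., -139.,   50.]), 0.56)]
scene green_tray_in [(array([ 463., -249.,    3.]), 0.82)]
[([346, 147], array([ 414.3, -295.7])), ([386, 245], array([ 416.1, -209.3])), ([346, 262], array([ 452.3, -209.7])), ([284, 268], array([ 502.1, -227. ])), ([246, 193], array([ 501.2, -297. ]))]
[317.5 219.9]
```

```bash
python3 -m inch '.01 .006 .16 0 0 0;0 0 .2 0 0 0;0 0 .2 0 0 0;0 0 .1 0 0 0;0 0 .03 0 0 0;0 0 0 0 0 0;0 0 0 0 0 0;0 0 0 0 0 0'
```

```text
clock: 17.7
tool_pos: [459.8, -251.2, 21.6]
ee_rot: [-1.682, 2.652, -0.003]
ft_force: [0.3, -0.7, -1.4]
width: 34.2
gripper_force: 50.0
```

Lower in small steps until the contact shows.

```bash
python3 -m inch '0 0 .012 0 0 0;0 0 .01 0 0 0;0 0 0 0 0 0;0 0 0 0 0 0' && python3 -m inch '0 0 .007 0 0 0;0 0 .007 0 0 0;0 0 0 0 0 0;0 0 0 0 0 0'
```

```text
clock: 18.1
tool_pos: [458.9, -251.0, 17.3]
ee_rot: [1.682, -2.652, 0.001]
ft_force: [-1.0, -0.0, -2.3]
width: 34.4
gripper_force: 50.0
clock: 18.5
tool_pos: [459.2, -250.9, 15.6]
ee_rot: [1.683, -2.653, 0.002]
ft_force: [-0.6, 0.6, 4.6]
width: 34.4
gripper_force: 50.6
```

```bash
python3 -m inch '0 0 0 0 0 0;0 0 0 0 0 0;0 0 0 0 0 0;0 0 0 0 0 0;0 0 0 0 0 0;0 0 0 0 0 0' 100 && python3 -m inch '0 0 -.06 0 0 0;0 0 -.2 0 0 0;0 0 -.3 0 0 0;0 0 -.3 0 0 0;0 0 -.2 0 0 0;0 0 0 0 0 0;0 0 0 0 0 0'; python3 - <<'E'
from h import *
np.set_printoptions(precision=1,suppress=True)
w=ctrl.snapshot('wrist');s=ctrl.snapshot('scene');t=ctrl.snapshot('top')
for c in('wrist','top','scene'):
    for n in('valve_mid','clamp_bar'):print(c,n,[(np.round(r['at']),r['confidence']) for r in ctrl.spot_in(n,c)])
g=lambda d:cv2.cvtColor(d['color'],cv2.COLOR_RGB2GRAY)
p=proj(w,(459,-251,90));f=proj(w,(459,-251,4));print(p,f)
x,y=p.astype(int);print(g(w)[y-40:y+44:4,x-44:x+48:4])
E
```

```text
clock: 19.1
tool_pos: [458.9, -251.0, 15.2]
ee_rot: [1.682, -2.652, 0.001]
ft_force: [-0.6, 0.5, -0.7]
width: 85.4
gripper_force: 0.0
clock: 19.8
tool_pos: [458.9, -251.1, 174.9]
ee_rot: [1.682, -2.653, 0.003]
ft_force: [-0.3, -0.7, 0.5]
width: 85.4
gripper_force: 0.0
wrist valve_mid [(array([ 459., -255.,   60.]), 0.61), (array([ 588., -140.,   54.]), 0.55)]
wrist clamp_bar [(array([454., -34.,  31.]), 0.57)]
top valve_mid [(array([ 460., -234.,   58.]), 0.72), (array([ 596., -130.,   58.]), 0.57), (array([ 460., -223.,    5.]), 0.24)]
top clamp_bar [(array([555., -31.,  30.]), 0.93), (array([ 460., -234.,   60.]), 0.48)]
scene valve_mid [(array([ 589., -141.,   53.]), 0.85), (array([ 453., -259.,   61.]), 0.58)]
scene clamp_bar [(array([466., -30.,  26.]), 0.72)]
[316.7 233.1] [316.9 211.1]
[[ 85  88  96  88  92  86  93  89  87  79 118 127  97  95  96  95  92  93
   91  93  95  92  35]
 [ 85  88  88  87  89  90  92  94  96 124 124 110 116 122  92  97  93  96
   96  92  98  96 101]
 [ 88  91  87  86  88  89  89  86  95  44  99 124 109  49  93  90  93  93
   94  92  94  94  92]
 [ 85
[... 1041 characters left out ...]
 84  91  58  23  12]
 [112  96  95  60  86  89  85  85  64 128 127 126 117  44  87  84  87  91
   25  21  54 103  91]
 [107 108  72  23  91  84  86  88  86  89  84  81  87  82  85  72  17  23
   82  92  74 108 108]
 [111 106  97  92  59  81  89  86  84  85  89  86  86  59  17  26  99  79
  107 106 109 109 109]
 [108 103 106  74  20  88  88  79  84  88  87  25  25  63  95  69 112 107
  105 106 109 112 112]
 [111 108 110 101  93  60  89  86  61  11  11  87  89 102 106 107 105 107
  109 108 109 108 109]
 [110 109 107 108  64  21  51  15  32  94  77 104 106 110 102 105 111 111
  108 108 109 106 105]
 [111 109 105 107  94  93  67  90  92 108 103 109 104 105 104 103 109 106
  106 109 104 108 112]]
```

```bash
python3 -c "
from workcell import ctrl;print(ctrl.finish_job())"
```

```text
the job is handed in; nothing more can be done
None
```

I lifted the pawl tab, the clamp bar slid back about 24 mm with the valve still in the clamp, and the valve body now stands upright and released in the green tray; the job is handed in at about 20 s on the robot's clock.

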